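# Dial in the third filter and hold it

## Robot

A 7-joint arm with a two-finger parallel gripper is mounted at the origin on a cart in front of the work surface, level with it; the furniture and walls round the work are solid. World frame = base frame: x ahead of the robot, y to its left, z up, the work surface at z = 0. Lengths are in m, angles in rad, forces in N, time in s.
With the tool pointing down it reaches from about 0.4 to 0.9 m from the base axis. Payload 5.5 kg.
Tool frame: the origin (TCP) lies midway between the tips of the shut fingers; the grasp point (between the pads) lies 19 mm behind it (manip.grip_depth is the distance from the TCP to the grasp point, in m); z points along the fingers, x is the direction in which the jaws open and shut, and the axes are right-handed (so a half turn about z gives the same grasp; the last joint's range is limited). The gripper opens to 92 mm and grips with 3 to 60 N. Pads are 19 mm wide; open, the fingers measure 130 mm over their backs; the gripper's body (75 mm by 190 mm) begins 47 mm behind the grasp point.
Start: joints at [1.52, 0.501, -0.427, 1.55, 0.221, 1.138, -0.21], TCP at [0.201, -0.618, 0.227] pointing down, gripper open.
Joint ranges: [-2.88, 2.88], [-0.31, 2.03], [-1.54, 1.56], [0.2, 2.42], [-1.41, 4.55], [0.19, 2.02], [-2.57, 2.57]. Speed limits (rad/s): [2.57, 2.57, 3.14, 3.14, 3.14, 3.14, 3.14].

## Interface

Orientations are given as a unit quaternion [x, y, z, w].
In Python, from bench import manip, effector, viewer gives the robot as it stands. Calls block until the motion is done:
- manip.move_pose(position, orientation): joint-space move of the TCP to a pose.
- manip.servo_line(position, ori=None, vel=0.15): straight line of the TCP; ori=None keeps the orientation; vel is the mean speed in m/s.
- manip.movej(angles): joint-space move.
- effector.open_jaws() and effector.close(f_grip=None): open the fingers fully, or close them until they stop; f_grip is the grip in N (None keeps the last).
- manip.sleep(seconds).
- manip.solve_ik(position, orientation): joint angles nearest the present ones, or None.
- viewer.get_image(name): name is "scene" or "top" or "wrist"; returns the picture (384x512x3 uint8, red, green, blue); there is no depth.
- viewer.get_calibration(name): a dict with "vfov" (degrees; the focal length in pixels is half the picture's height over the tangent of half this angle, whatever the lens; pixels are square), "cx", "cy" (the principal point, pixels), "dist_coeffs" ([k1, k2, p1, p2, k3] as OpenCV has them; the pictures are not rectified), "eye" and "attitude" of the camera in the world. Camera axes: x right, y down, z forward; pixel columns grow to the right and rows downward; lengths in m; the calibration is good to about 2 mm. A picture is of the moment at which its call begins: read the wrist's pose just before it. get_calibration takes no time and is no camera call; for the wrist camera it gives the pose at the moment of the call.
A pose or a line that the arm cannot do raises manip.PlanningError and nothing moves.
- manip.hand_in(): hands the job in, once; it reports no verdict.
Readings, each from a call of its own:
- manip.current_clock(): time.
- manip.current_q(): joint angles.
- manip.current_joint_velocities(): joint speeds.
- manip.current_tau(): joint torques, N m.
- manip.current_tool_pos(): TCP position.
- manip.current_tcp_rot(): TCP orientation.
- manip.current_force(): force on the tool from outside, world axes, zero at the start.
- manip.current_wrist_torque(): the same for the moment, N m.
- manip.current_finger_gap(): finger opening in m.
Only numpy, scipy, OpenCV 4.12 (cv2) and the standard library are available. Lean on these libraries where they do the work, as an engineer would, in place of code of your own. Each camera call takes 0.05 s, during which the arm holds its last target. There are 200 camera calls.

## Task

Slide the carriage with its vial along the guide, in under the hood of the filter viewer, until it is fully home. Then turn the knob of the filter wheel clockwise (seen from above) from its home stop to the third click, which brings the yellow filter to the red mark, without going past that stop. The wheel springs back when let go, so finish while gripping the knob and holding it at the third stop; leave the things standing around undisturbed.

Things in the scene. Friction and masses are not known exactly. Their poses are not given: they have to be found in the camera images.
- viewer: The filter viewer, fixed to the worktop: grey base plate 110 x 330 mm with a guide along its y axis and a white hood over the guide's +y end. Origin on the worktop, z up; base plate from y = -230 to +100 mm. The hood is 110 mm wide (x -55 to +55), from y = -50 to +90 mm, underside 112 mm and top 134 mm above the worktop, tunnel 62 mm wide.
- carriage (a joint): Travel in m of the black carriage along the viewer's +y axis: 0 fully out, 0.085 fully home against its stop, the vial (90 mm tall, clipped in, top 107 mm above the worktop) then being under the hood. Starts between 0 and 0.03. Sliding friction about 1.5 N, no spring.
- carriage_grip (a point): Centre of the carriage's handle, an upright orange cylinder of diameter 20 mm and height 34 mm, on a thin steel post of 12 mm; this point is 121 mm above the worktop, 17 mm below the handle's top. The vial's axis is 70 mm from it toward the hood. With the carriage fully home the handle's axis is 45 mm in front of the hood.
- wheel (a joint): Angle in rad of the filter wheel and its knob, growing clockwise seen from above. Home 0, click stops at 0.4, 0.8, 1.2 (the third), 1.6; end of travel 1.75. A return spring (0.09 N m at home, 0.14 at the third stop) always turns it back to 0; the clicks add +-0.08 N m: resistance is highest 0.1 rad past a stop, lowest 0.1 rad before the next, rising again into it.
- knob_grip (a point): Point on the vertical axis of the wheel's knob, 164 mm above the worktop, 12 mm below the knob's top; x = 0, y = +20 mm in the viewer's frame. The knob is a round black fluted cylinder, diameter 37 mm, height 30 mm (146 to 176 mm above the worktop); it may be gripped across any diameter. The point turns with the knob.
- knob: The same knob; origin on its axis at its underside, axes turning with it. A white pointer line on its top points to the red mark (the viewer's -y) at home. Under it the dark wheel, diameter 112 mm, top 140 mm above the worktop, carries filters 45 mm from the axis: white, blue, green, yellow (third), red.
- spare_vial: Loose bystander: white plastic vial with snap cap, 36 x 34 x 90 mm, upright, origin under its centre; to the left of the hood. Leave alone.
- amber_bottle: Loose bystander: amber bottle with black cap, 33 x 34 x 92 mm, upright, origin under its centre; to the left of the hood. Leave alone.
- tape_roll: Loose bystander: roll of paper tape, 52 x 54 x 13 mm, lying flat, origin under its centre; to the left of the hood. Leave alone.

How it is judged:
By the outcome, as a careful person would: the job done as asked, in the order asked, and still so for the second after the job is handed in, while the arm keeps its last pose, push and grip.
It also fails if it takes over 58 s, if anything falls off the work surface, if the arm or the gripper's body presses on something with over 40 N, if the wrist force passes 120 N, or if a joint passes its speed limit or range.

## Working session

There is one attempt and no reset: what is moved stays moved. The work goes in short steps, each a Python script; the robot and the scene stay as the last script left them, time stands still between calls to the robot, and variables do not carry over. Pictures are saved under pics/ and viewed, about 8 in all and at most 12, crops included, and the job is handed in when it is done.

```bash
ls; mkdir -p pics; python3 - <<'E'
from bench import manip, effector, viewer
import cv2,numpy as np
ims=[]
for n in ["scene","top"]:
    im=viewer.get_image(n); cv2.imwrite(f"pics/{n}0.png",im[:,:,::-1]); print(n,viewer.get_calibration(n))
print(manip.current_clock(),manip.current_tool_pos(),manip.current_tcp_rot(),viewer.get_calibration("wrist"),manip.grip_depth)
E
```

```text
pics
scene {'vfov': 46.65544322126912, 'cx': 253.6973244824573, 'cy': 193.45053064571883, 'dist_coeffs': array([-0.11828394,  0.        ,  0.        ,  0.        ,  0.        ]), 'eye': array([-0.58125616,  0.30465273,  0.86904694]), 'attitude': array([-0.59079477,  0.66063752, -0.33778836,  0.31688898])}
top {'vfov': 49.89564451135639, 'cx': 252.969053877723, 'cy': 191.76121018055449, 'dist_coeffs': array([-0.07701122,  0.        ,  0.        ,  0.        ,  0.        ]), 'eye': array([0.3709373 , 0.19112   , 1.08132264]), 'attitude': array([ 0.70690779, -0.70440161,  0.04364248, -0.04685163])}
0.1 [ 0.20040353 -0.6176793   0.2258041 ] [ 8.08928608e-01 -5.87906230e-01 -6.99172640e-04 -5.31976644e-04] {'vfov': 61.7819339854735, 'cx': 256.49796589728413, 'cy': 194.08614619214757, 'dist_coeffs': array([-0.01606082,  0.        ,  0.        ,  0.        ,  0.        ]), 'eye': array([ 0.27637263, -0.59340619,  0.38501281]), 'attitude': array([ 0.79990793, -0.58138654, -0.08825183,  0.11978568])} 0.0188
```

View pics/top0.png

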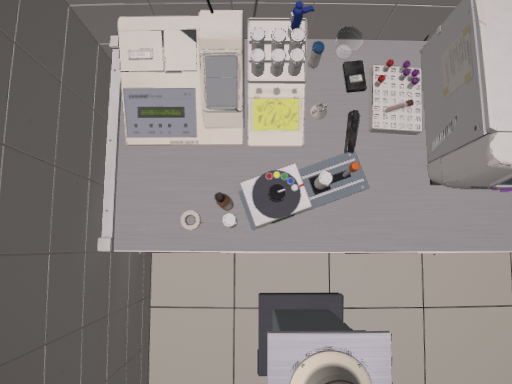

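View pics/scene0.png

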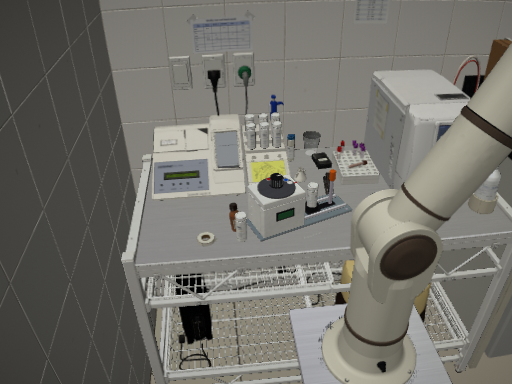

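The top view shows the hood and wheel at about (276,194), the orange handle at (355,166) and the vial at (323,180). The bystanders are left of the hood at (190-230, 195-220). The scene view confirms this layout. Next I locate the handle and knob.

```bash
cat > h.py <<'E'
from bench import manip, effector, viewer
import cv2, numpy as np
from scipy.spatial.transform import Rotation as R
def cam(n):
    c=viewer.get_calibration(n); f=192/np.tan(np.radians(c['vfov']/2))
    K=np.array([[f,0,c['cx']],[0,f,c['cy']],[0,0,1.]]); return c,K
def cast(c,K,px,z):
    u=cv2.undistortPoints(np.array(px,float).reshape(-1,1,2),K,c['dist_coeffs']).reshape(-1,2)
    d=R.from_quat(c['attitude']).apply(np.c_[u,np.ones(len(u))]); e=c['eye']
    return e+d*((z-e[2])/d[:,2])[:,None]
def proj(c,K,P):
    q=R.from_quat(c['attitude']).inv().apply(np.atleast_2d(P)-c['eye'])
    return cv2.projectPoints(q,np.zeros(3),np.zeros(3),K,c['dist_coeffs'])[0].reshape(-1,2)
def blob(im,lo,hi,roi=None,amin=8):
    h=cv2.cvtColor(im,cv2.COLOR_RGB2HSV); m=cv2.inRange(h,np.array(lo),np.array(hi))
    n,_,s,ce=cv2.connectedComponentsWithStats(m)
    return [(s[i,:5].tolist(),ce[i].round(1).tolist()) for i in range(1,n) if s[i,4]>=amin and (roi is None or (roi[0]<ce[i][0]<roi[2] and roi[1]<ce[i][1]<roi[3]))]
def down(yaw):  # jaw axis (tool x) at world angle yaw, pointing down
    return (R.from_euler('z',yaw)*R.from_euler('x',np.pi)).as_quat()
E
python3 - <<'E'
from h import *
im=cv2.imread("pics/top0.png")[:,:,::-1].copy(); c,K=cam("top")
print("orange",blob(im,(4,150,120),(18,255,255),(220,140,380,240)))
d=blob(im,(0,0,0),(180,255,48),(240,160,320,225),20); print("dark",d)
cv2.imwrite("pics/c0.png",cv2.resize(im[140:240,180:380],None,fx=4,fy=4,interpolation=cv2.INTER_CUBIC)[:,:,::-1])
print("manual knob",cast(c,K,[[276.5,193]],.170),"handle",cast(c,K,[[355,166.5]],.138))
print(R.from_quat(manip.current_tcp_rot()).as_matrix().round(2))
cw=viewer.get_calibration("wrist"); print(R.from_quat(manip.current_tcp_rot()).inv().apply(cw['eye']-manip.current_tool_pos()))
E
```

```text
orange [([349, 162, 11, 8, 58], [354.0, 165.9])]
dark [([310, 177, 20, 17, 83], [317.0, 186.2]), ([269, 185, 16, 17, 174], [276.0, 192.7])]
manual knob [[0.48567368 0.14311198 0.17      ]] handle [[ 0.55257977 -0.04207995  0.138     ]]
[[ 0.31 -0.95 -0.  ]
 [-0.95 -0.31  0.  ]
 [-0.   -0.   -1.  ]]
[ 8.70675513e-05 -7.97579587e-02 -1.59206035e-01]
```

View pics/c0.png

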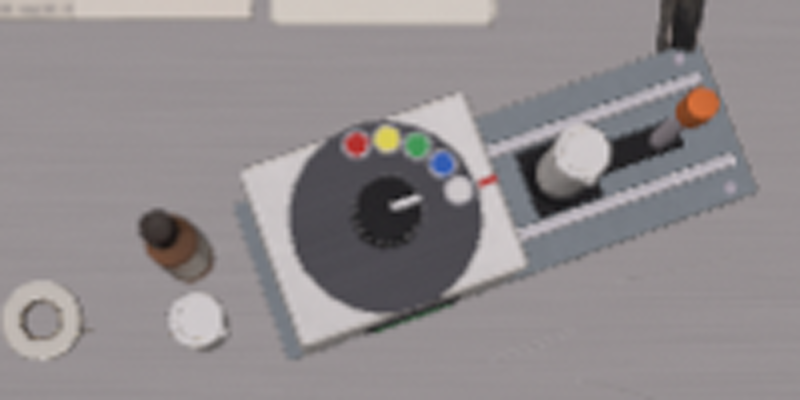

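```bash
python3 - <<'E'
from h import *
c,K=cam("top")
k=cast(c,K,[[277,192]],.176)[0]; h=cast(c,K,[[355.75,165.9]],.138)[0]
v=(k-h)[:2]; yd=np.arctan2(v[1],v[0]); print("knob",k,"handle",h,"dist",np.linalg.norm(v),"yaw",np.degrees(yd-np.pi/2))
th=yd-np.pi/2; u=v/np.linalg.norm(v)
for nm,p in (("handle",[*h[:2],.104]),("handlehi",[*h[:2],.28]),("home",[*(k[:2]-.115*u),.104])):
  for o in (0,np.pi):
    q=manip.solve_ik(p,down(th+o)); print(nm,o,None if q is None else np.round(q,2))
for a in np.arange(-180,180,20):
    q=manip.solve_ik([*k[:2],.146],down(th+np.radians(a))); print("knob",a,None if q is None else np.round(q,2))
E
```

```text
knob [0.48715082 0.14231435 0.176     ] handle [ 0.55401281 -0.04388774  0.138     ] dist 0.19784272036101583 yaw 19.752344868810926
handle 0 [ 0.75  0.66 -0.95  1.88  0.66  0.96 -0.17]
handle 3.141592653589793 [-0.5   0.54  0.68  1.92 -0.46  0.84 -2.37]
handlehi 0 [ 0.92  0.5  -1.2   1.71  0.49  1.27 -0.04]
handlehi 3.141592653589793 [-0.68  0.34  0.9   1.76 -0.29  1.17 -2.5 ]
home 0 [ 0.57  0.57 -0.87  1.95  0.56  0.88 -0.25]
home 3.141592653589793 [-0.72  0.52  0.76  1.99 -0.49  0.82 -2.47]
knob -180 [-1.21  0.58  1.14  2.02 -0.64  0.97 -2.54]
knob -160 [-0.8   0.36  0.55  2.01 -0.25  0.84 -2.55]
knob -140 [-0.54  0.32  0.24  2.   -0.1   0.83 -2.34]
knob -120 [ 0.35  0.45 -0.84  1.97  0.42  0.91 -2.46]
knob -100 [ 0.41  0.48 -0.93  1.97  0.48  0.93 -2.16]
knob -80 [ 0.58  0.63 -1.19  1.96  0.68  1.04 -1.98]
knob -60 [ 0.52  0.56 -1.09  1.96  0.6   0.99 -1.56]
knob -40 [ 0.6   0.66 -1.24  1.96  0.72  1.06 -1.32]
knob -20 [ 0.63  0.71 -1.3   1.96  0.78  1.1  -1.02]
knob 0 [ 0.63  0.71 -1.3   1.96  0.78  1.1  -0.67]
knob 20 [ 0.63  0.71 -1.3   1.96  0.78  1.1  -0.32]
knob 40 [ 0.63  0.71 -1.3   1.96  0.78  1.1   0.03]
knob 60 [ 0.63  0.71 -1.3   1.96  0.78  1.1   0.38]
knob 80 [ 0.63  0.71 -1.3   1.96  0.78  1.1   0.73]
knob 100 [ 0.63  0.71 -1.3   1.96  0.78  1.1   1.08]
knob 120 [ 0.63  0.71 -1.3   1.96  0.78  1.1   1.43]
knob 140 [ 0.63  0.71 -1.3   1.96  0.78  1.1   1.78]
knob 160 [ 0.63  0.71 -1.3   1.96  0.78  1.1   2.13]
```

```bash
python3 - <<'E'
from h import *
k=np.array([.4872,.1423]); h=np.array([.5540,-.0439]); u=(k-h)/np.linalg.norm(k-h); th=np.arctan2(u[1],u[0])-np.pi/2
try: manip.servo_line([.43,-.08,.32],vel=.3)
except manip.PlanningError as e: print("plan",e); raise SystemExit
print(manip.current_clock())
p=h+.08*u
manip.move_pose([*p,.30],down(th)); print(manip.current_clock(),manip.current_tool_pos(),manip.current_q(),manip.current_force())
c,K=cam("wrist"); im=viewer.get_image("wrist"); cv2.imwrite("pics/w1.png",im[:,:,::-1])
print("pred handle",proj(c,K,[*h,.138]),"knob",proj(c,K,[*k,.176]))
np.save("c1.npy",np.array([c,K],dtype=object),allow_pickle=True)
E
```

```text
2.225
3.2333 [0.52673756 0.03039009 0.29968405] [ 0.7800158   0.3563375  -1.10052352  1.75363355  0.33514496  1.23985609
 -0.0656025 ] [ 0.33757988 -0.82920471  0.38696131]
pred handle [[257.47918126 246.16004562]] knob [[256.9423544   45.30313379]]
```

View pics/w1.png

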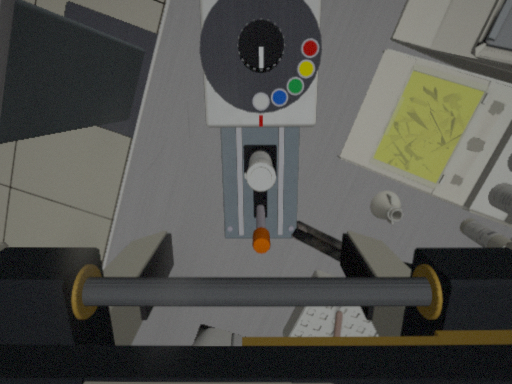

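The wrist view shows the handle top at about (261,243), the knob centre at (261,45), the white filter at the red mark (261,120), and the pads symmetric about u≈258. I refine from this view.

```bash
python3 - <<'E'
from h import *
im=cv2.imread("pics/w1.png")[:,:,::-1].copy(); c,K=np.load("c1.npy",allow_pickle=True)
K=K.astype(float)
o=blob(im,(4,130,80),(18,255,255),(220,200,300,270),20); print("orange",o)
hsv=cv2.cvtColor(im,cv2.COLOR_RGB2HSV); print("V col",hsv[222:256:2,261,:].tolist())
d=blob(im,(0,0,0),(180,255,38),(220,10,300,90),50); print("knob",d)
print("red",blob(im,(0,150,120),(4,255,255),(240,105,280,135),5))
for px in ([261,242],[261.5,243]): print("handle",cast(c,K,[px],.138))
for px in ([261,45],): print("knob",cast(c,K,[px],.176))
a=cast(c,K,[[261.2,242.5]],.138)[0];b=cast(c,K,[[261,45]],.176)[0];v=(b-a)[:2];print(np.linalg.norm(v),np.degrees(np.arctan2(v[1],v[0]))-90)
t=manip.current_tool_pos(); print("tcp px",proj(c,K,t))
E
```

```text
orange [([253, 227, 17, 26, 370], [261.1, 240.2])]
V col [[140, 8, 98], [160, 8, 95], [2, 38, 95], [13, 231, 107], [14, 239, 110], [14, 250, 111], [14, 232, 112], [13, 255, 112], [15, 255, 141], [15, 255, 158], [14, 245, 158], [15, 255, 154], [15, 237, 154], [15, 255, 151], [15, 255, 150], [14, 223, 144], [11, 41, 119]]
knob [([238, 20, 46, 53, 1658], [260.6, 44.3])]
red [([259, 116, 4, 10, 27], [260.6, 121.1])]
handle [[ 0.55595395 -0.03786598  0.138     ]]
handle [[ 0.55687946 -0.03881707  0.138     ]]
knob [[0.49021942 0.14361119 0.176     ]]
0.1936196876325973 19.97590495860993
tcp px [[256.65888233 248.25299079]]
```

```bash
python3 - <<'E'
from h import *
k=np.array([.4887,.143]); h=np.array([.5558,-.0425]); u=(k-h)/np.linalg.norm(k-h); th=np.arctan2(u[1],u[0])-np.pi/2; x=np.array([u[1],-u[0]])
p=h
manip.move_pose([*p,.17],down(th)); manip.sleep(.3); print(manip.current_clock(),manip.current_tool_pos())
c,K=cam("wrist"); im=viewer.get_image("wrist"); cv2.imwrite("pics/w2.png",im[:,:,::-1])
o=blob(im,(4,130,120),(18,255,255),None,60); print("orange",o)
for s,ce in o: 
    a=cast(c,K,[ce],.138)[0]; print(a,"lateral rel h",(a[:2]-h)@x,"along",(a[:2]-h)@u)
print("tcp px",proj(c,K,manip.current_tool_pos()),manip.current_force())
E
```

```text
4.2417 [ 0.55655437 -0.04178315  0.17148987]
orange [([244, 210, 29, 28, 601], [258.1, 224.1])]
[ 0.55746955 -0.04139602  0.138     ] lateral rel h 0.0019455197403607728 along 0.00047024473493719853
tcp px [[256.24453734 247.720879  ]] [ 0.04770717  0.33853615 -0.2153141 ]
```

View pics/w2.png

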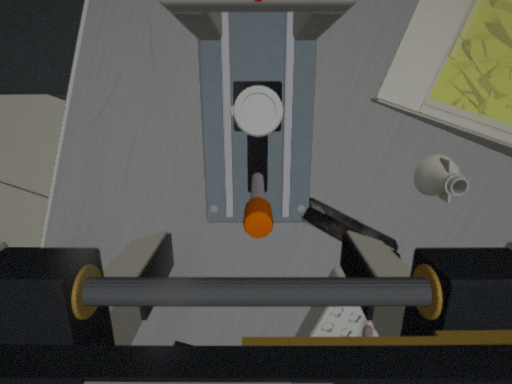

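```bash
python3 - <<'E'
from h import *
k=np.array([.4892,.1433]); h=np.array([.5570,-.0417]); u=(k-h)/np.linalg.norm(k-h); th=np.arctan2(u[1],u[0])-np.pi/2; x=np.array([u[1],-u[0]])
q=down(th)
manip.servo_line([*h,.105],q,vel=.1); print(manip.current_tool_pos(),manip.current_force())
effector.close(f_grip=20); print("gap",manip.current_finger_gap(),manip.current_force())
f0=manip.current_force()[:2]
d=.074; manip.servo_line([*(h+d*u),.105],q,vel=.07); print(manip.current_clock(),manip.current_tool_pos(),(manip.current_force()[:2]-f0)@u)
while d<.095:
    d+=.002; manip.servo_line([*(h+d*u),.105],q,vel=.02); manip.sleep(.1)
    f=manip.current_force(); a=(manip.current_tool_pos()[:2]-h)@u
    print(round(d,3),round(a,4),np.round([f[:2]@u,f[:2]@x,f[2]],1))
    if (f[:2]-f0)@u<-12: break
print(manip.current_clock(),manip.current_finger_gap(), "dist to knob",np.linalg.norm(k-manip.current_tool_pos()[:2]))
c,K=cam("wrist"); im=viewer.get_image("wrist"); cv2.imwrite("pics/w3.png",im[:,:,::-1])
E
```

```text
[ 0.55733182 -0.04135257  0.10517669] [ 0.50901859 -0.1383602  -0.93971929]
gap 0.019388939991138523 [ 2.55305576  1.28526054 -2.02159156]
7.4167 [0.53173594 0.02918899 0.10504216] 0.2519584312255013
0.076 0.0768 [ 0.5  4.9 -5. ]
0.078 0.0787 [-0.5  5.9 -5.3]
0.08 0.0807 [-1.5  4.7 -5.4]
0.082 0.0827 [-0.6  5.8 -5.9]
0.084 0.0832 [-3.   6.1 -5. ]
0.086 0.0832 [-7.2  6.1 -6.9]
0.088 0.0833 [-11.7   6.3  -6.4]
0.09 0.0834 [-15.2   5.2  -7.5]
10.2167 0.019756667993648037 dist to knob 0.1136614606663753
```

The carriage met a hard stop at +83 mm, with 15 N resistance and the arm no longer advancing. The handle is then 114 mm from the knob estimate (expected 115 mm). I ease off, release, lift, and look at the knob.

```bash
python3 - <<'E'
from h import *
k=np.array([.4892,.1433]); h=np.array([.5570,-.0417]); u=(k-h)/np.linalg.norm(k-h); th=np.arctan2(u[1],u[0])-np.pi/2; x=np.array([u[1],-u[0]])
q=down(th)
manip.servo_line([*(h+.0842*u),.105],q,vel=.05); effector.open_jaws()
p=manip.current_tool_pos(); print(p,manip.current_force())
manip.servo_line([*(h+.0842*u),.21],q,vel=.15)
# look with the TCP behind the knob so that knob and handle are visible
manip.move_pose([*(k-.03*u),.26],down(th)); manip.sleep(.3)
c,K=cam("wrist"); im=viewer.get_image("wrist"); cv2.imwrite("pics/w4.png",im[:,:,::-1])
print(manip.current_clock(),"pred knob",proj(c,K,[*k,.176]),"handle",proj(c,K,[*(k-.115*u),.138]))
np.save("c4.npy",np.array([c,K],dtype=object),allow_pickle=True)
d=blob(im,(0,0,0),(180,255,38),None,300); print(d)
print("orange",[(s,ce,cast(c,K,[ce],.138)) for s,ce in blob(im,(4,130,100),(18,255,255),None,100)])
E
```

```text
[0.52804134 0.03734455 0.10500288] [-0.4291459   0.55852407 -0.14838394]
13.4333 pred knob [[257.23833426 161.92239788]] handle [[257.35132349 269.16565104]]
[([235, 132, 47, 52, 1665], [258.3, 157.9]), ([341, 234, 33, 45, 814], [353.1, 261.0]), ([0, 248, 512, 136, 26048], [197.1, 346.3]), ([401, 248, 111, 88, 6388], [464.6, 289.8]), ([296, 306, 64, 26, 480], [336.0, 317.4])]
orange [([249, 247, 19, 30, 454], [258.6, 262.2], array([[0.52727936, 0.04297854, 0.138     ]]))]
```

View pics/w4.png

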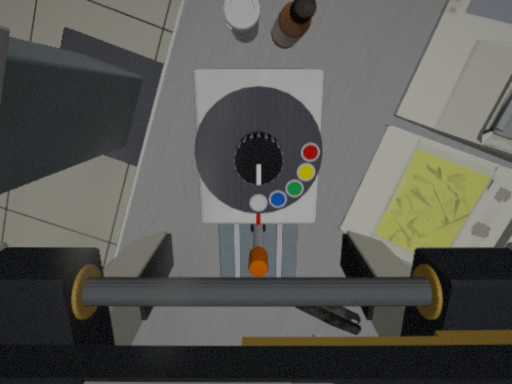

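The wrist view shows the carriage under the hood with its handle at (258,265). The knob top is at about (258.5,161), the pointer and white filter are at the mark, and the bystanders are upright and untouched. Now I grip the knob.

```bash
python3 - <<'E'
from h import *
k=np.array([.4892,.1433]); h=np.array([.5570,-.0417]); u=(k-h)/np.linalg.norm(k-h); th=np.arctan2(u[1],u[0])-np.pi/2
c,K=np.load("c4.npy",allow_pickle=True); K=K.astype(float)
kk=cast(c,K,[[258.5,161]],.176)[0]; k2=np.array([.5280,.0373])+.115*u
print("knob cast",kk,"from stop",k2)
kn=(k+kk[:2]+k2)/3; print(kn); np.save("kn.npy",kn)
psi=th+np.radians(100)+1.2; o=down(psi)
qs=manip.solve_ik([*kn,.22],o); print(np.round(qs,2))
manip.move_pose([*kn,.22],o); manip.servo_line([*kn,.147],o,vel=.1)
print(manip.current_clock(),manip.current_tool_pos(),manip.current_force())
effector.close(f_grip=10); print("10N",manip.current_finger_gap(),manip.current_force(),manip.current_wrist_torque(),manip.current_tool_pos())
effector.close(f_grip=45); print("45N",manip.current_finger_gap(),manip.current_force(),manip.current_wrist_torque(),manip.current_tool_pos())
c,K=cam("wrist"); im=viewer.get_image("wrist"); cv2.imwrite("pics/w5.png",im[:,:,::-1])
print(manip.current_clock(),np.round(manip.current_q(),3),"mark px",proj(c,K,[*(kn-.062*u),.135]))
E
```

```text
knob cast [0.48986256 0.14430535 0.176     ] from stop [0.48842787 0.14527706]
[0.48916348 0.14429414]
[ 0.72  0.77 -1.53  1.89  0.8   1.32  2.25]
16.4583 [0.48940329 0.14468305 0.14738457] [-0.42037268 -0.28330348  0.02416525]
10N 0.03844613945214176 [ 2.48031622  0.68968061 -2.01202174] [ 0.23293451 -0.61346637  0.02883161] [0.48976408 0.14438476 0.14708009]
45N 0.036642032041091316 [ 4.23514157  0.47450813 -2.50856692] [ 0.33442001 -0.82117015  0.0110693 ] [0.48971324 0.14435504 0.1470492 ]
17.6083 [ 0.664  0.835 -1.42   1.954  0.901  1.208  2.192] mark px [[234.4826267  133.28828191]]
```

View pics/w5.png

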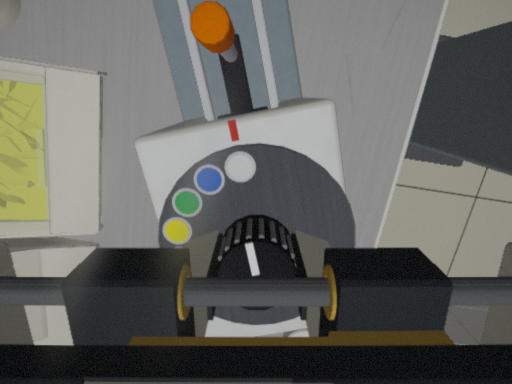

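The knob is gripped: the gap is 36.6 mm, the white filter is at the mark at (238,165), and yellow is at (177,231). I turn in steps with joint 7 and measure the filters' angle.

```bash
cat >> h.py <<'E'
def filt(im,c,K,kn,u):
    out={}
    for n,lo,hi in (("yellow",(22,150,90),(34,255,255)),("green",(55,120,50),(85,255,255)),("blue",(100,140,60),(125,255,255)),("mark",(0,150,100),(4,255,255))):
        for s,ce in blob(im,lo,hi,None,60):
            p=cast(c,K,[ce],.140 if n!="mark" else .134)[0][:2]-kn; r=np.linalg.norm(p)
            if (.035<r<.053) or (n=="mark" and .05<r<.08): # angle counterclockwise from the mark direction
                a=np.arctan2(p[1],p[0])-np.arctan2(-u[1],-u[0]); out[n]=(round(float((a+np.pi)%(2*np.pi)-np.pi),3),round(r,4),s[4])
    return out
E
python3 - <<'E'
from h import *
k=np.array([.4892,.1433]); h=np.array([.5570,-.0417]); u=(k-h)/np.linalg.norm(k-h); kn=np.load("kn.npy")
def look(tag):
    c,K=cam("wrist"); im=viewer.get_image("wrist"); cv2.imwrite(f"pics/{tag}.png",im[:,:,::-1]); return filt(im,c,K,kn,u)
print(look("a0"))
q0=np.array(manip.current_q()); y0=R.from_quat(manip.current_tcp_rot()).as_euler('xyz')[2]
for i,a in enumerate((.2,.4,.6,.8,.95,1.1)):
    q=q0.copy(); q[6]-=a; manip.movej(q); manip.sleep(.15)
    dy=R.from_quat(manip.current_tcp_rot()).as_euler('xyz')[2]-y0
    print(a,round((dy+np.pi)%(2*np.pi)-np.pi,3),np.round(manip.current_q()[6]-q0[6],3),np.round(manip.current_force(),1),np.round(manip.current_wrist_torque(),2),manip.current_finger_gap(),look(f"a{i+1}"))
print(manip.current_clock()); np.save("q0.npy",q0)
E
```

```text
{'yellow': (1.215, np.float64(0.046), 355), 'green': (0.841, np.float64(0.0485), 149), 'blue': (0.373, np.float64(0.0423), 139), 'mark': (0.007, np.float64(0.0638), 114)}
0.2 -0.197 -0.197 [ 3.3  0.8 -1.6] [ 0.38 -0.8   0.18] 0.03672230216830741 {'yellow': (1.026, np.float64(0.046), 353), 'green': (0.645, np.float64(0.0488), 135), 'blue': (0.179, np.float64(0.0424), 137)}
0.4 -0.397 -0.397 [ 3.1  0.6 -2.7] [ 0.35 -0.74  0.11] 0.036719482648922934 {'yellow': (0.827, np.float64(0.0461), 350), 'green': (0.443, np.float64(0.0488), 124), 'blue': (-0.015, np.float64(0.0424), 147), 'mark': (0.012, np.float64(0.0647), 101)}
0.6 -0.597 -0.597 [ 4.4  0.3 -2.2] [ 0.37 -0.89  0.08] 0.036648318536081775 {'yellow': (0.632, np.float64(0.046), 348), 'green': (0.245, np.float64(0.0488), 127), 'blue': (-0.213, np.float64(0.0423), 145), 'mark': (0.014, np.float64(0.0642), 115)}
0.8 -0.797 -0.797 [ 4.3  1.7 -2.2] [ 0.37 -1.07  0.1 ] 0.03668218019009149 {'yellow': (0.434, np.float64(0.046), 354), 'green': (0.049, np.float64(0.0485), 144), 'blue': (-0.416, np.float64(0.0422), 135), 'mark': (0.014, np.float64(0.0642), 111)}
0.95 -0.947 -0.947 [ 4.5  0.  -2.7] [ 0.41 -1.06  0.25] 0.03662199158344422 {'yellow': (0.289, np.float64(0.0459), 350), 'green': (-0.096, np.float64(0.0484), 148), 'blue': (-0.563, np.float64(0.0419), 129), 'mark': (0.015, np.float64(0.0642), 106)}
1.1 -1.097 -1.097 [ 4.6  1.3 -2.4] [ 0.42 -1.13  0.06] 0.036501939973370943 {'yellow': (0.133, np.float64(0.0459), 352), 'green': (-0.252, np.float64(0.0482), 150), 'blue': (-0.72, np.float64(0.0424), 161), 'mark': (0.016, np.float64(0.0644), 100)}
20.625
```

```bash
python3 - <<'E'
from h import *
k=np.array([.4892,.1433]); h=np.array([.5570,-.0417]); u=(k-h)/np.linalg.norm(k-h); kn=np.load("kn.npy"); q0=np.load("q0.npy")
def look(tag):
    c,K=cam("wrist"); im=viewer.get_image("wrist"); cv2.imwrite(f"pics/{tag}.png",im[:,:,::-1]); return filt(im,c,K,kn,u)
for i,a in enumerate((1.16,1.215)):
    q=q0.copy(); q[6]-=a; manip.movej(q); manip.sleep(.4)
    f=look(f"b{i}"); w=1.215-f['yellow'][0]
    print(a,np.round(manip.current_q()[6]-q0[6],3),np.round(manip.current_wrist_torque(),2),f,"wheel",round(w,3))
if abs(w-1.2)>.01 and abs(w-1.2)<.04:
    q[6]-=1.2-w; manip.movej(q); manip.sleep(.4); f=look("b2"); print("corr",f,"wheel",1.215-f['yellow'][0])
manip.sleep(1.0); f=look("b3"); print("after 1 s",f,"wheel",1.215-f['yellow'][0],manip.current_clock(),manip.current_finger_gap(),manip.current_force())
E
```

```text
1.16 -1.159 [ 0.39 -1.23  0.06] {'yellow': (0.073, np.float64(0.0458), 353), 'green': (-0.31, np.float64(0.0483), 145), 'blue': (-0.779, np.float64(0.0423), 159), 'mark': (0.016, np.float64(0.0645), 99)} wheel 1.142
1.215 -1.214 [ 0.38 -1.23  0.14] {'yellow': (0.022, np.float64(0.0458), 355), 'green': (-0.366, np.float64(0.0483), 145), 'blue': (-0.83, np.float64(0.0422), 153), 'mark': (0.017, np.float64(0.0645), 100)} wheel 1.193
after 1 s {'yellow': (0.022, np.float64(0.0458), 354), 'green': (-0.365, np.float64(0.0482), 143), 'blue': (-0.834, np.float64(0.0424), 153), 'mark': (0.017, np.float64(0.0647), 99)} wheel 1.193 23.075 0.03651736108597517 [ 4.19263104  1.0987337  -3.78272207]
```

View pics/b3.png

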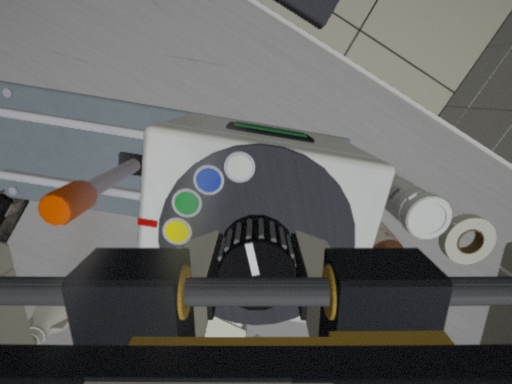

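Yellow, at (177,231), is in line with the red mark at (148,223). The carriage is still home and the bystanders are standing. The wheel reads 1.19 rad, steady over 1 s, so I hand in.

```bash
python3 -c "
from h import *
manip.hand_in(); print(manip.current_clock())"
```

```text
the job is handed in; nothing more can be done
the job is handed in; nothing more can be done
```

The job is handed in, with the carriage fully home and the gripper holding the knob at the third stop, yellow filter at the red mark. The last clock reading before handing in was 23.1 s, against the 58 s limit.

- **Carriage:** I gripped the handle and slid it 83 mm to a hard stop, where resistance rose to about 15 N and the arm stopped advancing. The handle was then 114 mm from the knob axis, against an expected 115 mm. I eased off and released it, and later pictures show the vial under the hood.
- **Wheel:** I gripped the knob with 45 N and turned it clockwise in steps with joint 7. The hand turned 1.214 rad. The yellow filter's image position puts the wheel at about 1.193 rad (target 1.2), with yellow within 0.005 rad of the red mark. The roughly 0.02 rad difference is slip or give in the grip. The reading did not change over 1 s, and no measurement put the wheel past 1.2.
- **Bystanders:** the last view shows the spare vial and tape roll in place; the amber bottle is partly hidden by the gripper. I did not measure their positions before and after.
- **Disagreements:** the top and wrist cameras differed by about 3–4 mm on handle and knob positions. I averaged the two and took a close look before gripping the handle. For the knob, I combined that average with a later close view and the carriage's stop position.

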